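Compare two phones' charging ports under a loupe

TASK

Take the two folded clamshell phones out of the phone rack and set them one by one, charging ports still up, fully down into the two pockets of the inspection jig, without dropping them. Then pick up the loupe by its handle and finish holding it still and level above the pair, the lens centred between the two ports and its rim at the height of the jig's pointer, touching neither phones nor jig: do not put it down or let go. Leave the pointer, the slim bar phone and everything else on the bench as they are.

Things in the scene. Friction and masses are not known exactly. Their poses are not given: they have to be found in the camera images.
- phone_a: Folded clamshell phone, silver-grey plastic, 115 g, standing hinge down, charging port up, in any one of the rack's slots. 48 mm wide (its x), 22 thick (its y), 95 tall (z up). Origin: centre of the underside. The lowest 12 mm, the hinge, is 44 mm wide, a lead-in; above it the shell may be pinched across its 48 mm width. The steel-rimmed port is in the top face.
- phone_b: The second clamshell phone, the same in every respect as phone_a. Either phone may go into either pocket, either way round.
- rack: Fixed blue plastic phone rack, 76 (its x) x 172 (its y) x 45 mm high, left or right of the jig. Three slots open at the top, 52 mm along x, 26 along y, centres at y = -54, 0, 54 mm, floor 8 mm above the bench, 37 mm deep, hold the two clamshells and the bar phone, their x and y (either way round) along the rack's. Origin: centre of the underside.
- bar_phone: Slim bar phone with keypad, 44 x 12 x 100 mm tall, no hinge, standing in the remaining rack slot; leave it there. Origin: centre of the underside.
- jig: Fixed inspection jig: aluminium plate 10 mm thick, on it a white nest block 74 (its x) x 86 (its y) mm, top 50 mm above the bench, with two pockets. 125 mm along the jig's +x from the middle stands a 13 mm thick graduated steel column, 215 mm tall, with the clamped pointer. Origin: on the bench below the middle between the pockets.
- pocket0 (a point): Floor centre of one pocket, 14 mm above the bench, 19 mm on the jig's +y side; axes as the jig's. Pocket: 51 mm along the jig's x, 25 along its y, 36 deep, bevelled mouth. A phone fully down has its origin here (x along the jig's x, either way round) and its top 109 mm above the bench.
- pocket1 (a point): The same for the other pocket, 19 mm on the jig's -y side (the pockets are 38 mm apart).
- view (a point): The point midway between the two charging ports when both phones are seated: above the jig's origin, 109 mm above the bench.
- pointer_tip (a point): Tip of the thin steel pointer that marks the focal height, about 155 to 195 mm above the bench (varies). The pointer is a level 6 mm rod, tapered at the tip, reaching from a 26 mm clamp collar on the column towards the nest; the tip is 70 mm along the jig's +x from the middle. Held by friction: do not push it.
- loupe: Reading loupe lying flat on the side of the jig where the rack is not, handle roughly towards the robot; 130 g. Clear lens in a black rim, 84 mm across, 14 thick; straight black handle 18 x 18 x 100 mm along the loupe's -x, from 51 to 151 mm from the lens centre, underside flush with the rim's. Origin: lens centre, underside; z up: the lens axis (level when z is vertical).
- lens_center (a point): Centre of the lens at the rim's mid-thickness, 7 mm above the loupe's underside.
- loupe_grip (a point): Good place to pinch the handle, across the loupe's y: 75 mm from the lens centre along the loupe's -x, 9 mm above its underside.
- scanner: Bystander: off-white hand barcode scanner lying on the bench beyond the jig, 170 x 66 x 32 mm. Origin: underside.
- screwdriver: Bystander: 150 mm screwdriver lying in front of the jig. Origin: about its middle, underside.
- battery: Bystander: flat phone battery, 50 x 34 x 8 mm, lying in front of the jig. Origin: centre of the underside.
- cleaner: Bystander: cleaner bottle, 56 mm across, 130 mm tall, standing beyond the jig. Origin: centre of the underside.

How it is judged:
On the way, in this order (a step that is already met when the one before it is completed fails the run):
1. one clamshell phone stands released, fully down in a pocket (((((horizontal distance between phone_a and pocket0 below 0.006 m and z of phone_a in the frame of pocket0 between -0.004 and 0.005 m and angle between phone_a's own z axis and vertical below 0.09 rad) or (horizontal distance between phone_a and pocket1 below 0.006 m and z of phone_a in the frame of pocket1 between -0.004 and 0.005 m and angle between phone_a's own z axis and vertical below 0.09 rad)) and contact force between the fingers and phone_a below 0.1 N) or (((horizontal distance between phone_b and pocket0 below 0.006 m and z of phone_b in the frame of pocket0 between -0.004 and 0.005 m and angle between phone_b's own z axis and vertical below 0.09 rad) or (horizontal distance between phone_b and pocket1 below 0.006 m and z of phone_b in the frame of pocket1 between -0.004 and 0.005 m and angle between phone_b's own z axis and vertical below 0.09 rad)) and contact force between the fingers and phone_b below 0.1 N))), for 0.2 s.
2. both clamshell phones stand released, fully down in the two pockets ((((horizontal distance between phone_a and pocket0 below 0.006 m and z of phone_a in the frame of pocket0 between -0.004 and 0.005 m and angle between phone_a's own z axis and vertical below 0.09 rad) and (horizontal distance between phone_b and pocket1 below 0.006 m and z of phone_b in the frame of pocket1 between -0.004 and 0.005 m and angle between phone_b's own z axis and vertical below 0.09 rad)) or ((horizontal distance between phone_a and pocket1 below 0.006 m and z of phone_a in the frame of pocket1 between -0.004 and 0.005 m and angle between phone_a's own z axis and vertical below 0.09 rad) and (horizontal distance between phone_b and pocket0 below 0.006 m and z of phone_b in the frame of pocket0 between -0.004 and 0.005 m and angle between phone_b's own z axis and vertical below 0.09 rad))) and contact force between the fingers and phone_a below 0.1 N and contact force between the fingers and phone_b below 0.1 N), for 0.2 s.
At the end, for the whole second after the job is handed in: One phone fully down (5 mm) in each pocket, upright within 5 degrees, released. The loupe is held by the fingers alone, still, clear of phones and jig, level within 6 degrees, lens centre within 12 mm horizontally of the middle between the ports and within 8 mm of the pointer tip's height (all of step 2 and z of lens_center in the frame of pointer_tip between -0.008 and 0.008 m and horizontal distance between lens_center and view below 0.012 m and angle between loupe's own z axis and vertical below 0.105 rad and linear speed of loupe below 0.02 m/s and angular speed of loupe below 0.15 rad/s and contact force between the fingers and loupe above 1 N and contact force between loupe and jig below 0.1 N and contact force between loupe and phone_a below 0.1 N and contact force between loupe and phone_b below 0.1 N); the arm keeps its last pose, push and grip.
It fails at once if the pointer is pushed out of place (more than 4 mm) (distance of pointer_tip from where it was at the start of the episode above 0.004 m).
It fails at once if the bar phone is moved (more than 20 mm) or tipped (distance of bar_phone from where it was at the start of the episode above 0.02 m or angle between bar_phone's own z axis and vertical above 0.35 rad).
It fails at once if another bystander is moved (more than 30 mm) (distance of any of scanner, screwdriver, battery, cleaner from where it was at the start of the episode above 0.03 m).
It fails at once if a clamshell phone is dropped (falls faster than 0.6 m/s out of the fingers, about 20 mm) ((contact force between the fingers and phone_a below 0.05 N and linear speed of phone_a above 0.6 m/s) or (contact force between the fingers and phone_b below 0.05 N and linear speed of phone_b above 0.6 m/s)).
It also fails if it takes over 72 s, if anything falls off the work surface, if the arm or the gripper's body presses on something with over 40 N, if the wrist force passes 120 N, or if a joint passes its speed limit or range.

ROBOT

A 7-joint arm with a two-finger parallel gripper is mounted at the origin on the work surface. World frame = base frame: x ahead of the robot, y to its left, z up, the work surface at z = 0. Lengths are in m, angles in rad, forces in N, time in s.
With the tool pointing down it reaches from about 0.425 to 1.025 m from the base axis. Payload 9.4 kg.
Tool frame: the origin (TCP) lies at the centre of the arm's flange, where the gripper is bolted on; the fingertips stand 186 mm ahead of it and the grasp point (between the pads) lies 167 mm ahead of it; z points along the fingers, y is the line along which they close (so a half turn about z gives the same grasp; the last joint's range is limited). The gripper opens to 93 mm and grips with 3 to 60 N. Pads are 15 mm wide; open, the fingers measure 128 mm over their backs; the gripper's body (75 mm by 188 mm) begins 65 mm behind the grasp point.
Start: joints at [1.161, 0.599, -0.003, 1.599, 0.002, 0.943, -0.08], TCP at [0.237, -0.685, 0.405] pointing down, gripper open.
Joint ranges: [-2.57, 2.57], [-0.35, 1.97], [-1.29, 1.29], [0.11, 2.56], [-1.05, 4.19], [0.11, 1.86], [-2.63, 2.63]. Speed limits (rad/s): [2.22, 2.22, 3.01, 3.01, 3.14, 3.14, 3.14].

INTERFACE

Orientations are given as a unit quaternion [w, x, y, z].
In Python, from cell import r, viewer, state gives the robot as it stands (r), with the cameras (viewer) and the readings as plain functions.
- The arm moves only by the tool shift_gripper, called after "Emit:" by a JSON object that holds its "name" and its "arguments". Schema: {"type":"object","properties":{"motion":{"type":"array","items":{"type":"object","properties":{"d":{"type":"array","items":{"type":"number"},"minItems":3,"maxItems":3},"turn_vec":{"type":"array","items":{"type":"number"},"minItems":3,"maxItems":3}},"additionalProperties":false},"minItems":1,"maxItems":20},"aperture":{"type":"number"},"grip_force":{"type":"number"},"only":{"type":"string"},"quiet":{"type":"boolean"},"lines":{"type":"string"}},"required":["motion"],"additionalProperties":false}. motion is a list of rows, 1 to 20 of them, each an object with the fields d (a list: dx, dy, dz in shares of the most that a row can go, 1 being 62.5 mm), turn_vec (a list: a rotation vector rx, ry, rz in fractions of the full range, 1 being pi/2 rad); a field left out counts as zero; each row shifts and turns the commanded pose from where the row before left it, along the tool's axes as they then stand; what a row does not reach is not made up. A row lasts 1/8 s, in which the tool goes at most 0.0625 m and 0.188 rad, less where a joint would pass 70% of its speed; a pose out of reach is approached as far as the arm can. aperture is the finger opening in m, set as the call begins (left out keeps the last). The fingers move at their own pace and stop on an object; grip_force is the grip in N (left out, the last holds). Time passes only in rows, so rows that do not move let the fingers close. The tool returns the time, the measured TCP pose, the force, the opening and the grip force at its end. only (a regular expression) keeps the lines of the reply that match it, lines (a string "A,B") keeps lines A to B, and quiet returns only ok. Input that does not fit is refused with a message, and nothing moves.
- state(): the state, without advancing time (a new reading comes with each control period).
- viewer.capture(name): name is "scene" or "top" or "wrist"; returns the picture (400x640x3 uint8, blue, green, red); there is no depth.
- viewer.calibration(name): a dict with "K" (3x3 intrinsics, pixels), "k1" (the pictures are not rectified: a ray, as slopes to the right and down, at radius r is drawn at 1 + k1 r^2 times it, then the intrinsics apply), "R" (3x3) and "t" (3): a world point X has camera coordinates R X + t. Camera axes: x right, y down, z forward; pixel columns grow to the right and rows downward; lengths in m; the calibration is good to about 2 mm. A picture is of the moment at which its call begins: read the wrist's pose just before it. calibration takes no time and is no camera call; for the wrist camera it gives the pose at the moment of the call.
- r.hand_in(): hands the job in; it is judged then, once.
The state is a dict: "time": time; "joint_positions": joint angles; "joint_velocities": joint speeds; "joint_torque": joint torques, N m; "tool_pos": TCP position; "tool_rot": TCP orientation; "contact_force": force on the tool from outside, world axes, zero at the start; "ft_torque": the same for the moment, N m; "grip_width": finger opening in m; "grip_force": force on a finger pad.
Only numpy, scipy, OpenCV 4.12 (cv2) and the standard library are available. Lean on these libraries where they do the work, as an engineer would, in place of code of your own. Each camera call takes 0.05 s, during which the arm holds its last target. There are 200 camera calls.

## Working session

There is one attempt and no reset: what is moved stays moved. The work goes in short steps, Python scripts to look and compute and a tool call to move; the robot and the scene stay as the last step left them, time stands still between calls to the robot, and variables do not carry over. Pictures are saved under pics/ and viewed, at most 10 in all, crops included, and the job is handed in when it is done.

```bash
ls; mkdir -p pics; python3 - <<'E'
from cell import r, viewer, state
import cv2,numpy as np
print(state())
for n in ("scene","top"):
    im=viewer.capture(n); cv2.imwrite(f"pics/{n}0.png",im)
    c=viewer.calibration(n); print(n,{k:np.round(v,4).tolist() for k,v in c.items()})
E
```

```text
cell.py
pics
{'time': 0.0, 'joint_positions': array([ 1.16128279,  0.60012341, -0.00255791,  1.60008735,  0.00180534,
        0.94296589, -0.07982695]), 'joint_velocities': array([ 0.00041609, -0.00015512, -0.00030294,  0.00043163, -0.00050456,
       -0.00060466,  0.00119094]), 'joint_torque': array([ 5.92674223e-04, -7.65063214e+01,  1.49793673e+00, -2.52355027e+01,
       -5.23716956e-02,  1.69805257e-02,  2.29472253e-04]), 'tool_pos': array([ 0.23681099, -0.68502697,  0.40387599]), 'tool_rot': array([-7.65189978e-04,  9.86182135e-01,  1.65662824e-01, -1.99980446e-04]), 'contact_force': array([-0.42713234,  0.9024281 , -0.37541546]), 'ft_torque': array([-0.00958929, -0.02669982,  0.02336674]), 'grip_force': 0.0, 'grip_width': 0.09299570471521885}
scene {'K': [[476.9922, 0.0, 324.5165], [0.0, 476.9922, 206.6664], [0.0, 0.0, 1.0]], 'k1': 0.0184, 'R': [[-0.7027, 0.7115, 0.0037], [0.479, 0.4769, -0.737], [-0.5261, -0.5161, -0.6759]], 't': [0.3956, -0.1621, 1.7532]}
top {'K': [[428.0982, 0.0, 321.3325], [0.0, 428.0982, 199.7357], [0.0, 0.0, 1.0]], 'k1': 0.034, 'R': [[0.0287, -0.9996, 0.0015], [-0.983, -0.0285, -0.1816], [0.1815, 0.0037, -0.9834]], 't': [-0.0272, 0.586, 1.0454]}
```

View pics/top0.png

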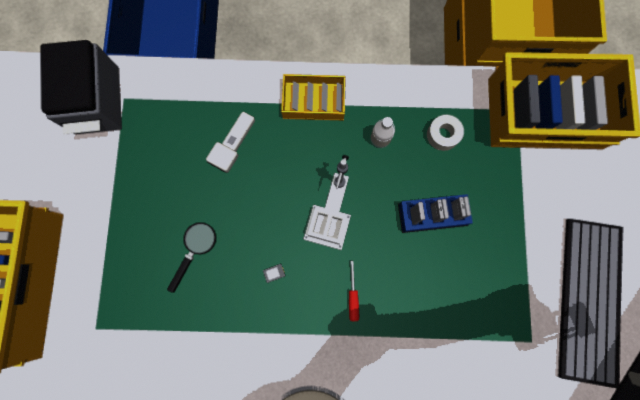

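View pics/scene0.png

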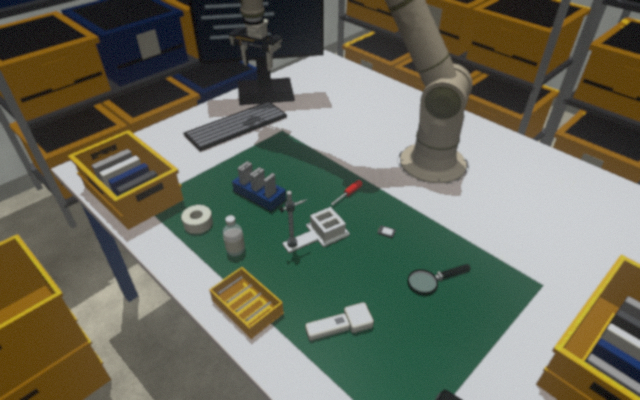

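Top view: rack at right (437,213), nest (327,228), column (343,165), lens (200,238) with handle down-left to (172,290). The bar phone's slot isn't clear yet, so I need wrist views. Next come the helpers and coarse positions.

```bash
cat > h.py <<'E'
import numpy as np, cv2, pickle
from scipy.spatial.transform import Rotation as Ro
from cell import r, viewer, state
def snap(n,name):
    s=state(); c=viewer.calibration(n); im=viewer.capture(n); cv2.imwrite(f"pics/{name}.png",im)
    pickle.dump((im,c,s),open(f"{name}.pkl","wb")); return im,c
def load(name): return pickle.load(open(f"{name}.pkl","rb"))[:2]
def dist(c): return np.array([c["k1"],0,0,0,0.])
def ray(c,px):
    p=cv2.undistortPoints(np.array(px,float).reshape(-1,1,2),np.array(c["K"]),dist(c)).reshape(-1,2)
    R=np.array(c["R"]);t=np.array(c["t"]); d=np.c_[p,np.ones(len(p))]@R
    return -R.T@t, d/np.linalg.norm(d,axis=1,keepdims=True)
def plane(c,px,z):
    o,d=ray(c,px); return o+d*((z-o[2])/d[:,2])[:,None]
def proj(c,X):
    return cv2.projectPoints(np.array(X,float).reshape(-1,1,3),cv2.Rodrigues(np.array(c["R"]))[0],np.array(c["t"]),np.array(c["K"]),dist(c))[0].reshape(-1,2)
def tri(views):  # [(c,px),...] -> point, residual mm
    A=np.zeros((3,3));b=np.zeros(3);L=[]
    for c,px in views:
        o,d=ray(c,[px]);P=np.eye(3)-np.outer(d[0],d[0]);A+=P;b+=P@o;L.append((o,P))
    X=np.linalg.solve(A,b); return X,[round(1e3*np.linalg.norm(P@(X-o)),1) for o,P in L]
def togo(pos,yaw):
    """shift in tool axes from the commanded(measured) pose to TCP pos with tool down, tool y at world yaw (mod pi)"""
    s=state();q=s["tool_rot"];T=Ro.from_quat([*q[1:],q[0]])
    y=T.as_matrix()[:,1]; cur=np.arctan2(y[1],y[0]); d=(yaw-cur+np.pi/2)%np.pi-np.pi/2
    ty=np.array([np.cos(cur+d),np.sin(cur+d),0]);z=np.array([0,0,-1.]);G=np.c_[np.cross(ty,z),ty,z]
    return np.round(T.inv().apply(np.array(pos)-s["tool_pos"]),4),np.round((T.inv()*Ro.from_matrix(G)).as_rotvec(),4)
E
python3 - <<'E'
from h import *
c=viewer.calibration("top")
for n,p,z in (("rack",(437,213),.045),("nest",(327,228),.05),("col",(343,158),.215),("lens",(200,238),.014),("hend",(172,290),.018),("driver",(354,290),.01)): print(n,plane(c,[p],z).round(3))
w=viewer.calibration("wrist"); s=state()
q=s["tool_rot"];T=Ro.from_quat([*q[1:],q[0]])
R=np.array(w["R"]);C=-R.T@w["t"]; print("cam in tool",T.inv().apply(C-s["tool_pos"]).round(3),"axes in tool\n",(T.inv().as_matrix()@R.T).round(3)); print(np.round(w["K"],1),w["k1"],"tool axes",T.as_matrix().round(2))
E
```

```text
rack [[ 0.562 -0.308  0.045]]
nest [[ 0.515 -0.027  0.05 ]]
col [[ 0.652 -0.056  0.215]]
lens [[0.483 0.303 0.014]]
hend [[0.349 0.362 0.018]]
driver [[ 0.361 -0.101  0.01 ]]
cam in tool [0.078 0.001 0.02 ] axes in tool
 [[-0.    -0.959 -0.282]
 [ 1.    -0.    -0.   ]
 [-0.    -0.282  0.959]]
[[291.5   0.  319. ]
 [  0.  291.5 200.5]
 [  0.    0.    1. ]] -0.017483156149633222 tool axes [[ 0.95  0.33 -0.  ]
 [ 0.33 -0.95  0.  ]
 [-0.   -0.   -1.  ]]
```

```bash
python3 - <<'E'
from h import *
print(togo([.56,-.30,.44],0.0))
E
```

```text
(array([ 0.4313, -0.2583, -0.0358]), array([-1.3000e-03, -7.0000e-04, -1.2379e+00]))
```

Units first: shifts go in shares of 62.5 mm and turns go in shares of pi/2 rad. So 0.048 m is 0.768, -0.029 m is -0.464, -0.18 rad is -0.1146.

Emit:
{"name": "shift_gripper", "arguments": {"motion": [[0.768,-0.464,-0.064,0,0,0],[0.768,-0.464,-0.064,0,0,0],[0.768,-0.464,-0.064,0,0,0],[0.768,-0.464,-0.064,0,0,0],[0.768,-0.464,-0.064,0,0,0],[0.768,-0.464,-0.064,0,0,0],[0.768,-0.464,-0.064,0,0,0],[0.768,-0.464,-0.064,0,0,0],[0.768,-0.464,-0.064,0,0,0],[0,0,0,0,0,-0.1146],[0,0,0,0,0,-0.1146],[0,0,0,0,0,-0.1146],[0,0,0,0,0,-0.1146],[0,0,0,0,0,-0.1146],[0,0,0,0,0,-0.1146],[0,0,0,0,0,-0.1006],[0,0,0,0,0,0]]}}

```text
refused: motion[0]: [0.768, -0.464, -0.064, 0, 0, 0] is not of type 'object' (schema: type "object"). Nothing was moved.
```

I used the wrong layout. The manual says a list of objects, one for each row; once more.

Emit:
{"name": "shift_gripper", "arguments": {"motion": [{"d":[0.768,-0.464,-0.064]},{"d":[0.768,-0.464,-0.064]},{"d":[0.768,-0.464,-0.064]},{"d":[0.768,-0.464,-0.064]},{"d":[0.768,-0.464,-0.064]},{"d":[0.768,-0.464,-0.064]},{"d":[0.768,-0.464,-0.064]},{"d":[0.768,-0.464,-0.064]},{"d":[0.768,-0.464,-0.064]},{"turn_vec":[0,0,-0.1146]},{"turn_vec":[0,0,-0.1146]},{"turn_vec":[0,0,-0.1146]},{"turn_vec":[0,0,-0.1146]},{"turn_vec":[0,0,-0.1146]},{"turn_vec":[0,0,-0.1146]},{"turn_vec":[0,0,-0.1006]},{}]}}

```text
time: 2.22
tool_pos: [0.5596, -0.2977, 0.4403]
tool_rot: [-0.0, 0.708, 0.707, 0.0]
contact_force: [-0.8, -0.8, -0.3]
grip_width: 0.0927
grip_force: 0.0
```

```bash
python3 - <<'E'
from h import *
snap("wrist","w1"); print(state()["joint_positions"].round(2)); print(togo([.53,-.08,.44],0.0))
E
```

```text
[ 0.64  0.47 -0.36  1.76  0.2   0.94  0.2 ]
(array([ 0.2175, -0.0305,  0.0005]), array([-0.0005, -0.0005, -0.0038]))
```

View pics/w1.png

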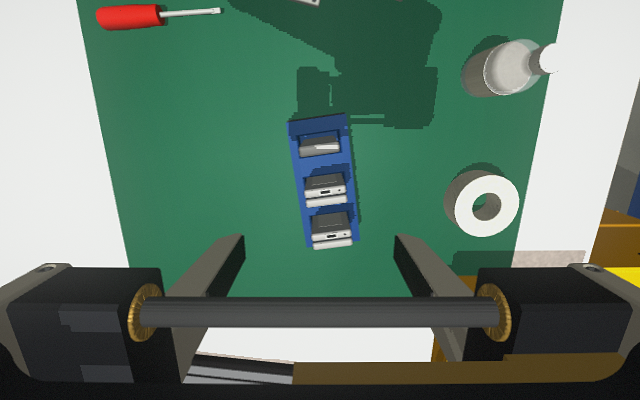

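Wrist picture: rack near (325,185). Clamshells with ports are in the middle slot (326,190) and the lower, −y slot (332,235); the bar phone is in the +y slot (320,145). Next a second viewpoint nearer the jig.

To row units: 0.055 m is 0.88, -0.008 m is -0.128.

Emit:
{"name": "shift_gripper", "arguments": {"motion": [{"d":[0.88,-0.128,0]},{"d":[0.88,-0.128,0]},{},{}]}}

```text
time: 2.78
tool_pos: [0.544, -0.1878, 0.4409]
tool_rot: [0.0, 0.708, 0.706, -0.0]
contact_force: [-0.1, -1.0, -0.5]
grip_width: 0.0932
grip_force: 0.0
```

```bash
python3 -c "
from h import *
snap('wrist','w2')"
```

Emit:
{"name": "shift_gripper", "arguments": {"motion": [{"d":[0.8,-0.112,0]},{"d":[0.8,-0.112,0]},{},{}]}}

```text
time: 3.32
tool_pos: [0.5302, -0.0889, 0.4406]
tool_rot: [0.0, 0.708, 0.706, -0.0]
contact_force: [-1.1, -1.1, 0.8]
grip_width: 0.0929
grip_force: 0.0
```

```bash
python3 - <<'E'
from h import *
a,_=snap("wrist","w3"); b,_=load("w2"); cv2.imwrite("pics/w23.png",np.hstack([b[:300,100:500],a[:300,100:500]]))
E
```

```text
(no output)
```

View pics/w23.png

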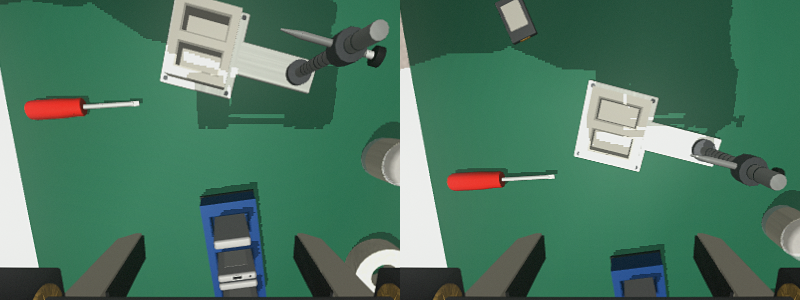

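View zoom.

Left panel (w2): nest at (200,50), pointer tip (281,30). Right panel (w3): nest at (612,127), tip about (692,155). Next I zoom in to pick pixels.

```bash
python3 - <<'E'
from h import *
w1,w2,w3=[load(n)[0] for n in ("w1","w2","w3")]
Z=lambda im,x0,y0,w,h,k:cv2.resize(im[y0:y0+h,x0:x0+w],None,fx=k,fy=k,interpolation=cv2.INTER_CUBIC)
out=np.zeros((600,800,3),np.uint8)
out[:480,:300]=Z(w1,280,105,100,160,3)       # w1: origin 280,105 scale 3
out[:300,300:800]=Z(w3,265,70,200,120,2.5)[:300,:500]   # w3: origin 265,70 scale 2.5
out[300:600,300:800]=Z(w2,250,0,200,120,2.5)  # w2 origin 250,0 scale 2.5
cv2.imwrite("pics/zoom.png",out)
E
```

```text
(no output)
```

View pics/zoom.png

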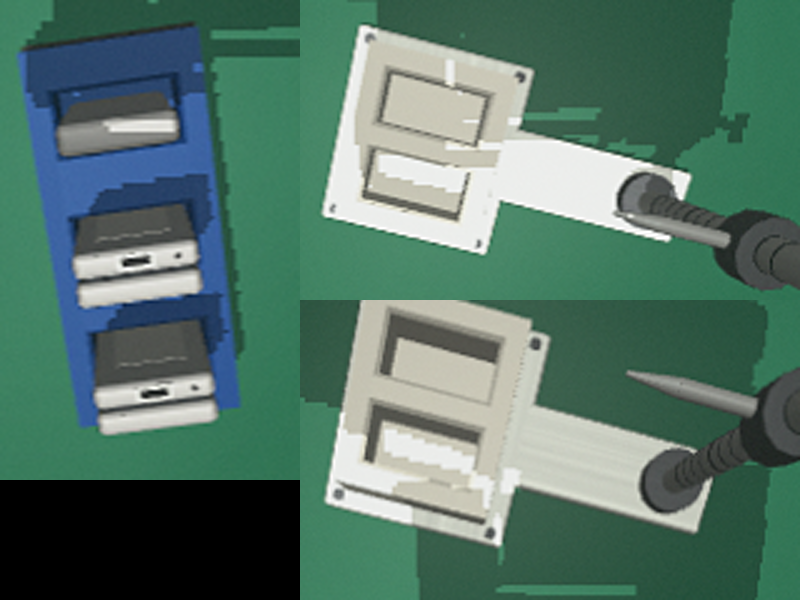

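Zoom panel 1 (w1) shows the clamshell top faces around (138,272) and (155,405), and the bar phone at (118,130). Panels 2 and 3 show the pockets: w3 upper (433,107) and lower (416,184), w2 upper (440,355) and lower (422,445). The tip is at (628,375) in w2 and (615,213) in w3.

```bash
python3 - <<'E'
from h import *
c1,c2,c3=[load(n)[1] for n in ("w1","w2","w3")]
f3=lambda p:((p[0]-300)/2.5+265-.3,p[1]/2.5+70-.3); f2=lambda p:((p[0]-300)/2.5+250-.3,(p[1]-300)/2.5-.3); f1=lambda p:(p[0]/3+280-.33,p[1]/3+105-.33)
P3=[(384,68),(494,95),(482,146),(375,120),(371,148),(470,172),(463,220),(362,195)]
P2=[(387,307),(505,342),(492,404),(375,372),(375,398),(483,430),(470,490),(362,462)]
for a,b in zip(P3,P2):
    X,e=tri([(c3,f3(a)),(c2,f2(b))]); print(X.round(4),e, plane(c3,[f3(a)],.05)[0,:2].round(4),plane(c2,[f2(b)],.05)[0,:2].round(4))
print("tip",tri([(c3,f3((615,213))),(c2,f2((628,375)))]))
pl=plane(c3,[f3(p) for p in((362,25),(533,70),(488,253),(324,215))],.01);print("plate",pl.round(4),pl.mean(0))
for q in ([(73,247),(196,240),(203,292),(80,306)],[(93,377),(213,372),(218,422),(100,434)]):
    p=plane(c1,[f1(x) for x in q],.103); print("phone",p.round(4)[:,:2].tolist(),p.mean(0).round(4),"w,t",np.linalg.norm(p[1]-p[0]),np.linalg.norm(p[2]-p[1]))
k=plane(c1,[f1(x) for x in((22,52),(195,28),(237,407),(80,427))],.045);print("rack top",k.round(4))
E
```

```text
[0.5057 0.0091 0.0522] [np.float64(0.4), np.float64(0.4)] [0.5052 0.0091] [0.5058 0.0098]
[ 0.5585 -0.0033  0.047 ] [np.float64(0.0), np.float64(0.0)] [ 0.5583 -0.0034] [ 0.5584 -0.0042]
[ 0.5531 -0.0278  0.0426] [np.float64(0.2), np.float64(0.2)] [ 0.5528 -0.0275] [ 0.5527 -0.0295]
[ 0.4995 -0.015   0.0459] [np.float64(0.5), np.float64(0.5)] [ 0.5003 -0.0149] [ 0.4995 -0.0161]
[ 0.499  -0.028   0.0548] [np.float64(0.7), np.float64(0.7)] [ 0.498  -0.0283] [ 0.4991 -0.0268]
[ 0.5478 -0.0401  0.0483] [np.float64(0.7), np.float64(0.7)] [ 0.547  -0.0401] [ 0.5486 -0.0403]
[ 0.5432 -0.0652  0.0426] [np.float64(0.8), np.float64(0.8)] [ 0.5437 -0.064 ] [ 0.5425 -0.0662]
[ 0.4913 -0.0524  0.0409] [np.float64(0.6), np.float64(0.6)] [ 0.4928 -0.0513] [ 0.492  -0.0538]
tip (array([ 0.59292682, -0.04556764,  0.16249073]), [np.float64(0.1), np.float64(0.1)])
plate [[ 0.4915  0.0327  0.01  ]
 [ 0.5819  0.0101  0.01  ]
 [ 0.5596 -0.0886  0.01  ]
 [ 0.4672 -0.0667  0.01  ]] [ 0.52506515 -0.02809223  0.01      ]
phone [[0.5422, -0.2974], [0.588, -0.2949], [0.5911, -0.315], [0.5445, -0.3205]] [ 0.5665 -0.307   0.103 ] w,t 0.04585396377517191 0.020436506215323523
phone [[0.5492, -0.3495], [0.5959, -0.3475], [0.5985, -0.3688], [0.5517, -0.3739]] [ 0.5738 -0.3599  0.103 ] w,t 0.046737631160600875 0.021419268417126065
rack top [[ 0.5194 -0.2284  0.045 ]
 [ 0.5909 -0.219   0.045 ]
 [ 0.6143 -0.3885  0.045 ]
 [ 0.541  -0.3985  0.045 ]]
```

```bash
cat >> h.py <<'E'
def to(G,yaw,th):
    """rotvec (do first, turn only), then the shift in the turned tool axes, to bring the grasp point to G; th>0 leans the body to the tool's -x side"""
    s=state();q=s["tool_rot"];T=Ro.from_quat([*q[1:],q[0]])
    ty=np.array([np.cos(yaw),np.sin(yaw),0]);z=np.array([0,0,-1.])
    W=Ro.from_matrix(np.c_[np.cross(ty,z),ty,z])*Ro.from_euler("y",th)
    P=np.array(G)-.167*W.as_matrix()[:,2]
    print("turn",(T.inv()*W).as_rotvec().round(4),"shift",W.inv().apply(P-s["tool_pos"]).round(4),"TCP",P.round(3))
E
python3 - <<'E'
from h import *
to([.5737,-.361,.20],np.radians(7.6),.45)
E
```

```text
turn [ 0.0303  0.4499 -0.1334] shift [-0.3523  0.0072 -0.0701] TCP [ 0.583 -0.433  0.35 ]
```

To row units: -0.052 m is -0.832, -0.05 m is -0.8, 0.15 rad is 0.0955.

Emit:
{"name": "shift_gripper", "arguments": {"motion": [{"turn_vec":[0.0064,0.0955,-0.0283]},{"turn_vec":[0.0064,0.0955,-0.0283]},{"turn_vec":[0.0064,0.0955,-0.0283]},{"d":[-0.8,0.016,-0.16]},{"d":[-0.8,0.016,-0.16]},{"d":[-0.8,0.016,-0.16]},{"d":[-0.8,0.016,-0.16]},{"d":[-0.8,0.016,-0.16]},{"d":[-0.8,0.016,-0.16]},{"d":[-0.832,0.016,-0.16]},{},{},{}]}}

```text
time: 5.0
tool_pos: [0.5839, -0.4298, 0.3509]
tool_rot: [-0.168, 0.641, 0.735, 0.147]
contact_force: [-0.1, 0.1, 0.4]
grip_width: 0.0931
grip_force: 0.0
```

```bash
python3 - <<'E'
from h import *
im,c=snap("wrist","w4"); s=state(); print(s["joint_positions"].round(2)); to([.5737,-.361,.20],np.radians(7.6),.45)
X=[.5665,-.307,.103],[.5737,-.361,.103]; p=proj(c,X); print(p)
x0,y0=int(p[:,0].mean())-130,max(0,int(p[:,1].mean())-100);print(x0,y0)
cv2.imwrite("pics/w4z.png",cv2.resize(im[y0:y0+200,x0:x0+260],None,fx=3,fy=3,interpolation=cv2.INTER_CUBIC))
E
```

```text
[ 0.9   0.77 -0.5   1.51 -0.03  1.2   0.63]
turn [-0.0011 -0.0006  0.0041] shift [-0.0032 -0.0011 -0.0008] TCP [ 0.583 -0.433  0.35 ]
[[318.98843429 198.68719307]
 [318.7634992  259.12440555]]
188 128
```

View pics/w4z.png

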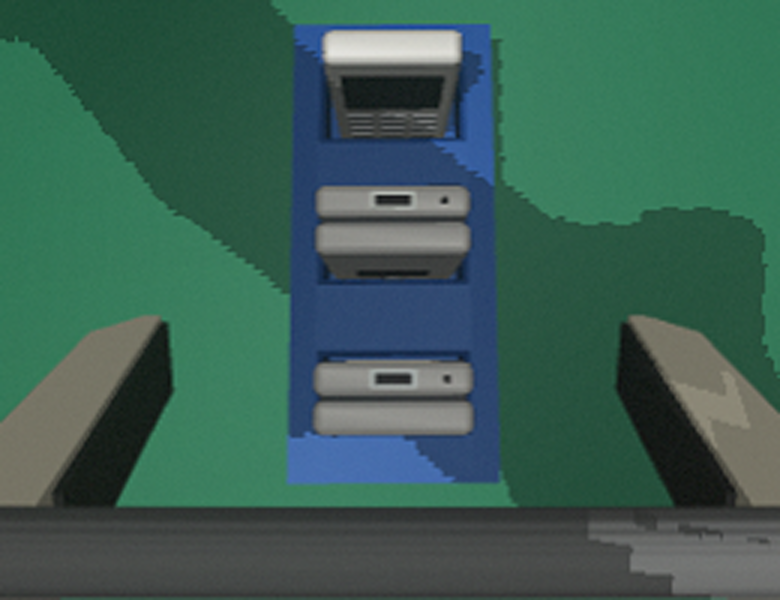

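Picture w4: clamshell tops centred at crop (393,221) and (393,399), ports at (393,200) and (393,379). The bar phone with keypad is in the far slot, and the fingers straddle the row. Next I triangulate against w1.

```bash
python3 - <<'E'
from h import *
c1=load("w1")[1];c4=load("w4")[1]
f4=lambda p:(p[0]/3+188-.33,p[1]/3+128-.33); f1=lambda p:(p[0]/3+280-.33,p[1]/3+105-.33)
for n,a,b in (("port mid",(136,260),(393,200)),("port low",(154,392),(393,379)),("ctr mid",(138,271),(393,221)),("ctr low",(156,401),(393,399))):
    X,e=tri([(c1,f1(a)),(c4,f4(b))]); print(n,X.round(4),e,plane(c4,[f4(b)],.103)[0].round(4))
q=plane(c4,[f4(x) for x in((314,362),(472,362),(473,436),(314,436))],.103); print(q.round(4))
to([*plane(c4,[f4((393,399))],.103)[0,:2],.20],np.radians(7.6),.45)
E
```

```text
port mid [ 0.5657 -0.3028  0.1019] [np.float64(0.1), np.float64(0.1)] [ 0.5657 -0.303   0.103 ]
port low [ 0.573  -0.3566  0.1014] [np.float64(0.0), np.float64(0.0)] [ 0.573  -0.3566  0.103 ]
ctr mid [ 0.5665 -0.3085  0.0968] [np.float64(0.1), np.float64(0.1)] [ 0.5665 -0.3095  0.103 ]
ctr low [ 0.574  -0.3626  0.0965] [np.float64(0.1), np.float64(0.1)] [ 0.5738 -0.3623  0.103 ]
[[ 0.549  -0.3548  0.103 ]
 [ 0.5957 -0.3484  0.103 ]
 [ 0.5986 -0.3697  0.103 ]
 [ 0.5522 -0.3761  0.103 ]]
turn [-0.0011 -0.0006  0.0041] shift [-0.0044 -0.0012 -0.0014] TCP [ 0.583 -0.434  0.35 ]
```

To row units: 0.0196 m is 0.3136, 0.0195 m is 0.312, 0.004 rad is 0.0025.

Emit:
{"name": "shift_gripper", "arguments": {"motion": [{"d":[-0.168,-0.0192,0.312],"turn_vec":[0,0,0.0025]},{"d":[-0.168,0,0.312]},{"d":[-0.168,0,0.312]},{"d":[-0.168,0,0.312]},{"d":[-0.1648,0,0.3136]},{},{}]}}

```text
time: 5.92
tool_pos: [0.5834, -0.4353, 0.2401]
tool_rot: [-0.168, 0.642, 0.733, 0.147]
contact_force: [0.2, 0.7, 0.4]
grip_width: 0.093
grip_force: 0.0
```

```bash
python3 -c "
from h import *
to([.5738,-.3623,.09],np.radians(7.6),.45)"
```

```text
turn [-0.0007 -0.0006 -0.0009] shift [0.001  0.0001 0.0002] TCP [ 0.583 -0.434  0.24 ]
```

Emit:
{"name": "shift_gripper", "arguments": {"motion": [{},{},{},{},{},{}], "aperture": 0.03, "grip_force": 40}}

```text
time: 6.68
tool_pos: [0.5832, -0.4353, 0.2398]
tool_rot: [-0.169, 0.642, 0.733, 0.147]
contact_force: [0.5, -0.2, 0.7]
grip_width: 0.0479
grip_force: 39.8
```

To row units: -0.018 m is -0.288, 0.0088 m is 0.1408.

Emit:
{"name": "shift_gripper", "arguments": {"motion": [{"d":[0.1392,0,-0.288]},{"d":[0.1392,0,-0.288]},{"d":[0.1392,0,-0.288]},{"d":[0.1392,0,-0.288]},{"d":[0.1392,0,-0.288]},{"d":[0.1392,0,-0.288]},{"d":[0.1408,0,-0.288]},{}]}}

```text
time: 7.68
tool_pos: [0.5837, -0.4352, 0.3818]
tool_rot: [-0.167, 0.642, 0.733, 0.147]
contact_force: [-0.0, -0.1, -1.0]
grip_width: 0.0479
grip_force: 39.8
```

```bash
python3 -c "
from h import *
to([.5205,-.0462,.23],np.radians(-13.5),.45)"
```

```text
turn [-0.1592  0.0011  0.3315] shift [ 0.2613 -0.1523  0.1278] TCP [ 0.504 -0.117  0.38 ]
```

To row units: 0.033 m is 0.528, -0.019 m is -0.304, 0.1105 rad is 0.0703.

Emit:
{"name": "shift_gripper", "arguments": {"motion": [{"turn_vec":[-0.0337,0.0003,0.0703]},{"turn_vec":[-0.0337,0.0003,0.0703]},{"turn_vec":[-0.0337,0.0003,0.0703]},{"d":[0.528,-0.304,0.256]},{"d":[0.528,-0.304,0.256]},{"d":[0.528,-0.304,0.256]},{"d":[0.528,-0.304,0.256]},{"d":[0.528,-0.304,0.256]},{"d":[0.528,-0.304,0.256]},{"d":[0.528,-0.304,0.256]},{"d":[0.4688,-0.3088,0.2528]},{},{},{}]}}

```text
time: 9.43
tool_pos: [0.5032, -0.1188, 0.3783]
tool_rot: [-0.139, 0.766, 0.603, 0.175]
contact_force: [0.6, -0.4, -1.2]
grip_width: 0.0476
grip_force: 39.8
```

```bash
python3 - <<'E'
from h import *
to([.5205,-.0462,.23],np.radians(-13.5),.45)
im,c=snap("wrist","w5"); print(state()["joint_positions"].round(2))
cv2.imwrite("pics/w5z.png",cv2.resize(im[60:310,190:450],None,fx=2.4,fy=2.4,interpolation=cv2.INTER_CUBIC))
E
```

```text
turn [-0.002  -0.0009 -0.0027] shift [ 0.0027 -0.0001 -0.0009] TCP [ 0.504 -0.117  0.38 ]
[ 0.68  0.47 -0.59  2.08 -0.33  0.65  0.17]
```

View pics/w5z.png

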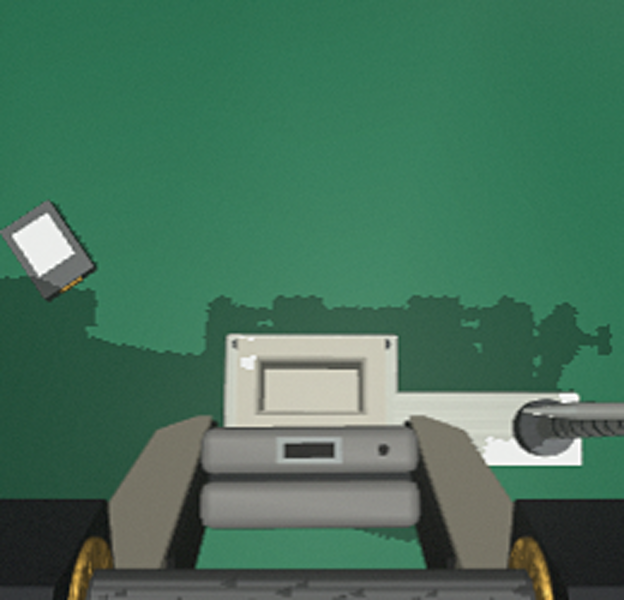

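Picture w5: the phone is held straight between the fingers, its top centred at crop (310,478). Pocket0 is open ahead at (311,388), so the gripper is well aligned with the jig axes. Next a numeric check before lowering.

```bash
python3 - <<'E'
from h import *
c=load("w5")[1]; f=lambda p:(p[0]/2.4+190-.3,p[1]/2.4+60-.3)
q=plane(c,[f(p) for p in((258,360),(364,361),(363,414),(259,413))],.05);print(q.round(4),q.mean(0).round(4))
s=state();qq=s["tool_rot"];T=Ro.from_quat([*qq[1:],qq[0]]);g=s["tool_pos"]+.167*T.as_matrix()[:,2];print("grasp",g.round(4))
z=g[2]+.013; k=plane(c,[f(p) for p in((202,430),(418,430),(418,527),(202,527))],z);print("phone top",k.mean(0).round(4),np.linalg.norm(k[1]-k[0]),np.linalg.norm(k[2]-k[1]))
E
```

```text
[[ 0.5061  0.0084  0.05  ]
 [ 0.5571 -0.0044  0.05  ]
 [ 0.5502 -0.0297  0.05  ]
 [ 0.5007 -0.0172  0.05  ]] [ 0.5285 -0.0107  0.05  ]
grasp [ 0.5198 -0.0479  0.2281]
phone top [ 0.5196 -0.0474  0.2411] 0.046963338504155065 0.020499569403161885
```

To row units: 0.0162 m is 0.2592, -0.0078 m is -0.1248.

Emit:
{"name": "shift_gripper", "arguments": {"motion": [{"d":[-0.12,0,0.2592]},{"d":[-0.1248,0,0.2592]},{"d":[-0.1248,0,0.2592]},{"d":[-0.1248,0,0.2592]},{"d":[-0.1248,0,0.2592]},{},{}]}}

```text
time: 10.35
tool_pos: [0.503, -0.1175, 0.2892]
tool_rot: [-0.139, 0.766, 0.603, 0.175]
contact_force: [0.1, -0.0, -0.2]
grip_width: 0.0479
grip_force: 39.8
```

Emit:
{"name": "shift_gripper", "arguments": {"motion": [{"d":[-0.0352,0,0.072]},{"d":[-0.0352,0,0.072]},{"d":[-0.0352,0,0.072]},{}]}}

```text
time: 10.85
tool_pos: [0.5026, -0.1173, 0.2734]
tool_rot: [-0.14, 0.766, 0.603, 0.175]
contact_force: [-0.5, -0.2, -0.9]
grip_width: 0.048
grip_force: 39.8
```

```bash
python3 -c "
from h import *
s=state();print(s['ft_torque'].round(2));to([.5201,-.0470,.096],np.radians(-13.5),.45)"
```

```text
[-0.63  0.02 -0.01]
turn [-0.0033 -0.0012 -0.0015] shift [-0.012   0.0006  0.0242] TCP [ 0.503 -0.118  0.246]
```

To row units: 0.0045 m is 0.072, -0.0022 m is -0.0352.

Emit:
{"name": "shift_gripper", "arguments": {"motion": [{"d":[-0.0352,0.0048,0.072]},{"d":[-0.0352,0.0048,0.072]},{"d":[-0.0352,0,0.072]},{"d":[-0.0352,0,0.072]},{}]}}

```text
time: 11.48
tool_pos: [0.5031, -0.1174, 0.2533]
tool_rot: [-0.14, 0.766, 0.603, 0.175]
contact_force: [-0.5, -0.9, -2.0]
grip_width: 0.0478
grip_force: 39.8
```

```bash
python3 -c "
from h import *
s=state();print(s['ft_torque'].round(2));to([.5201,-.0470,.096],np.radians(-13.5),.45)"
```

```text
[-0.6   0.05  0.05]
turn [-0.0034 -0.0013 -0.0014] shift [-0.0032  0.0001  0.0062] TCP [ 0.503 -0.118  0.246]
```

Units first: shifts go in shares of 62.5 mm and turns go in shares of pi/2 rad. So 0.0031 m is 0.0496, -0.0015 m is -0.024.

Emit:
{"name": "shift_gripper", "arguments": {"motion": [{"d":[-0.024,0,0.0496]},{"d":[-0.024,0,0.0496]},{},{}]}}

```text
time: 11.98
tool_pos: [0.5032, -0.1174, 0.2469]
tool_rot: [-0.14, 0.766, 0.603, 0.175]
contact_force: [-0.5, -0.6, -1.7]
grip_width: 0.0479
grip_force: 39.8
```

```bash
python3 -c "
from h import *
s=state();print(s['ft_torque'].round(2),s['contact_force'].round(2));to([.5201,-.0470,.096],np.radians(-13.5),.45)"
```

```text
[-0.51  0.09  0.03] [-0.52 -0.59 -1.67]
turn [-0.0026 -0.0011 -0.0011] shift [-0.0004 -0.      0.0004] TCP [ 0.503 -0.118  0.246]
```

To row units: 0.0013 m is 0.0208, 0.0009 m is 0.0144.

Emit:
{"name": "shift_gripper", "arguments": {"motion": [{"d":[-0.0096,0,0.0208]},{"d":[-0.0064,0,0.0144]},{},{}]}}

```text
time: 12.48
tool_pos: [0.5036, -0.1175, 0.2453]
tool_rot: [-0.139, 0.766, 0.603, 0.175]
contact_force: [-0.7, -1.8, 9.3]
grip_width: 0.0481
grip_force: 39.9
```

```bash
python3 -c "
from h import *
s=state();print(s['ft_torque'].round(2),s['contact_force'].round(2));to([.5201,-.0470,.096],np.radians(-13.5),.45)"
```

```text
[-0.16  0.26  0.1 ] [-0.66 -1.84  9.32]
turn [-0.0013 -0.0011 -0.0008] shift [ 0.0002 -0.0004 -0.0011] TCP [ 0.503 -0.118  0.246]
```

Emit:
{"name": "shift_gripper", "arguments": {"motion": [{},{},{}], "aperture": 0.062, "grip_force": 40}}

```text
time: 12.85
tool_pos: [0.5032, -0.1173, 0.2444]
tool_rot: [-0.14, 0.766, 0.603, 0.175]
contact_force: [0.3, 0.1, 0.2]
grip_width: 0.0615
grip_force: 0.0
```

Emit:
{"name": "shift_gripper", "arguments": {"motion": [{"d":[0,0,-0.32]},{"d":[0,0,-0.56]},{"d":[0,0,-0.72]},{"d":[0,0,-0.72]},{}]}}

```text
time: 13.48
tool_pos: [0.4891, -0.1803, 0.3773]
tool_rot: [-0.137, 0.766, 0.603, 0.176]
contact_force: [0.0, -0.2, 0.9]
grip_width: 0.062
grip_force: 0.0
```

```bash
python3 - <<'E'
from h import *
to([.5666,-.309,.20],np.radians(7.6),-.45)
im,c=snap("wrist","w6")
cv2.imwrite("pics/w6z.png",cv2.resize(im[60:310,190:450],None,fx=2.4,fy=2.4,interpolation=cv2.INTER_CUBIC))
E
```

```text
turn [ 0.0016 -0.8882 -0.3833] shift [-0.047   0.0598  0.0527] TCP [ 0.557 -0.237  0.35 ]
```

View pics/w6z.png

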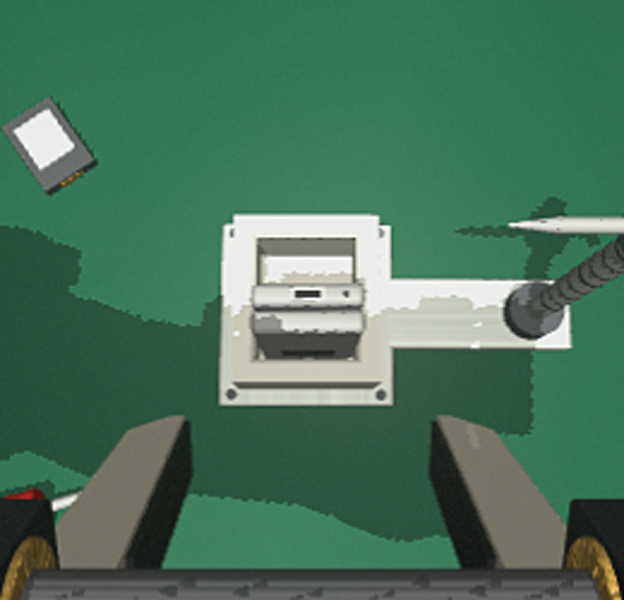

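Picture w6: phone seated straight in the lower pocket (crop 307,320) with pocket0 free above it; the pointer at (515,225) is undisturbed. Next is the second phone.

To row units: 0.03 m is 0.48, 0.0265 m is 0.424, -0.148 rad is -0.0942.

Emit:
{"name": "shift_gripper", "arguments": {"motion": [{"turn_vec":[0.0002,-0.0942,-0.0407]},{"turn_vec":[0.0002,-0.0942,-0.0407]},{"turn_vec":[0.0002,-0.0942,-0.0407]},{"turn_vec":[0.0002,-0.0942,-0.0407]},{"turn_vec":[0.0002,-0.0942,-0.0407]},{"turn_vec":[0.0002,-0.0942,-0.0407]},{"d":[-0.376,0.48,0.424]},{"d":[-0.376,0.48,0.424]},{},{},{}], "aperture": 0.093, "grip_force": 40}}

```text
time: 14.9
tool_pos: [0.5563, -0.2346, 0.347]
tool_rot: [0.165, 0.641, 0.735, -0.147]
contact_force: [0.7, 0.3, -0.4]
grip_width: 0.093
grip_force: 0.0
```

```bash
python3 - <<'E'
from h import *
im,c=snap("wrist","w7"); print(state()["joint_positions"].round(2)); to([.5666,-.309,.20],np.radians(7.6),-.45)
p=proj(c,[[.5666,-.309,.103]]);print(p)
x0,y0=190,110
cv2.imwrite("pics/w7z.png",cv2.resize(im[y0:y0+200,x0:x0+260],None,fx=3,fy=3,interpolation=cv2.INTER_CUBIC))
E
```

```text
[ 0.17  0.51  0.05  2.02  0.76  0.59 -0.29]
turn [-0.0021 -0.0042  0.0049] shift [-0.0034  0.0003 -0.0018] TCP [ 0.557 -0.237  0.35 ]
[[321.50808256 167.46855379]]
```

View pics/w7z.png

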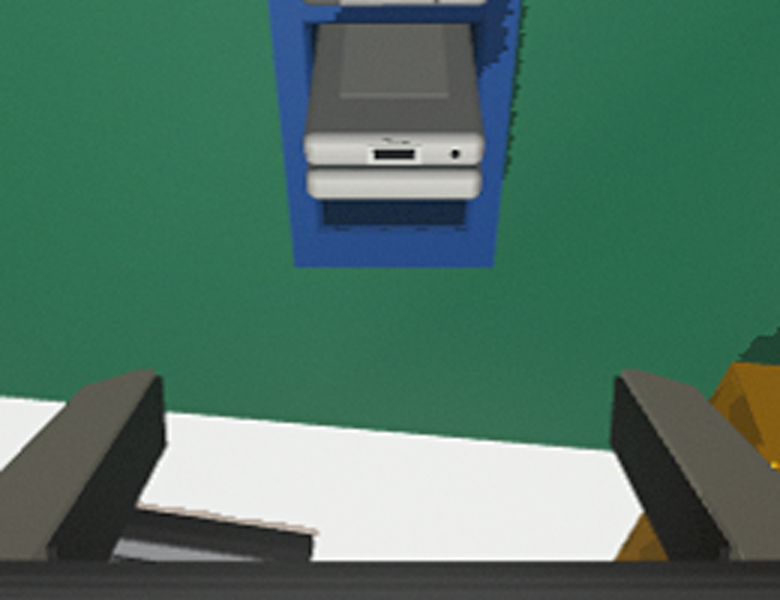

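Picture w7: the clamshell top is centred at crop (394,166), port at (394,154), lined up between the fingers. The bar phone sits beyond at the top edge.

```bash
python3 - <<'E'
from h import *
c=load("w7")[1]; c4=load("w4")[1]; f=lambda p:(p[0]/3+190-.33,p[1]/3+110-.33)
f4=lambda p:(p[0]/3+188-.33,p[1]/3+128-.33)
q=plane(c,[f(p) for p in((304,132),(483,132),(481,200),(307,200))],.103);print(q.round(4),q.mean(0).round(4),np.linalg.norm(q[1]-q[0]),np.linalg.norm(q[2]-q[1]))
print("port",tri([(c,f((394,154))),(c4,f4((393,200)))]),plane(c,[f((394,154))],.103))
to([.5665,-.309,.09],np.radians(7.6),-.45)
E
```

```text
[[ 0.5414 -0.2993  0.103 ]
 [ 0.5871 -0.293   0.103 ]
 [ 0.5911 -0.3146  0.103 ]
 [ 0.5438 -0.3212  0.103 ]] [ 0.5658 -0.307   0.103 ] 0.04608257069525393 0.021940027579138627
port (array([ 0.56550004, -0.30300129,  0.10281237]), [np.float64(0.2), np.float64(0.2)]) [[ 0.56532858 -0.30289627  0.103     ]]
turn [-0.0021 -0.0042  0.0049] shift [0.0445 0.0002 0.0973] TCP [ 0.557 -0.237  0.24 ]
```

To row units: 0.0195 m is 0.312, 0.009 m is 0.144, 0.005 rad is 0.0032.

Emit:
{"name": "shift_gripper", "arguments": {"motion": [{"d":[0.144,0,0.312],"turn_vec":[-0.0013,-0.0025,0.0032]},{"d":[0.144,0,0.312]},{"d":[0.144,0,0.312]},{"d":[0.144,0,0.312]},{"d":[0.144,0,0.3088]},{},{}]}}

```text
time: 15.82
tool_pos: [0.5572, -0.2371, 0.2409]
tool_rot: [0.168, 0.642, 0.733, -0.147]
contact_force: [0.5, 0.2, 0.1]
grip_width: 0.0926
grip_force: 0.0
```

```bash
python3 -c "
from h import *
to([.5663,-.3085,.09],np.radians(7.6),-.45)"
```

```text
turn [ 0.0004  0.0006 -0.0011] shift [ 0.0009 -0.0004  0.0002] TCP [ 0.557 -0.236  0.24 ]
```

Emit:
{"name": "shift_gripper", "arguments": {"motion": [{},{},{},{},{},{}], "aperture": 0.03, "grip_force": 40}}

```text
time: 16.58
tool_pos: [0.5572, -0.2373, 0.24]
tool_rot: [0.168, 0.642, 0.733, -0.147]
contact_force: [-0.6, -0.1, 0.4]
grip_width: 0.0478
grip_force: 40.0
```

Emit:
{"name": "shift_gripper", "arguments": {"motion": [{"d":[-0.1392,0,-0.288]},{"d":[-0.1392,0,-0.288]},{"d":[-0.1392,0,-0.288]},{"d":[-0.1392,0,-0.288]},{"d":[-0.1392,0,-0.288]},{"d":[-0.1392,0,-0.288]},{"d":[-0.1408,0,-0.288]},{}]}}

```text
time: 17.58
tool_pos: [0.5571, -0.2376, 0.3811]
tool_rot: [0.169, 0.643, 0.733, -0.146]
contact_force: [-1.4, -0.5, -1.0]
grip_width: 0.0478
grip_force: 40.0
```

```bash
python3 -c "
from h import *
to([.5290,-.0096,.23],np.radians(-13.5),-.45)"
```

```text
turn [0.1619 0.0005 0.3291] shift [ 0.2594 -0.0806 -0.1245] TCP [0.546 0.061 0.38 ]
```

To row units: 0.033 m is 0.528, 0.0275 m is 0.44, 0.1097 rad is 0.0698.

Emit:
{"name": "shift_gripper", "arguments": {"motion": [{"turn_vec":[0.0344,0.0001,0.0698]},{"turn_vec":[0.0344,0.0001,0.0698]},{"turn_vec":[0.0344,0.0001,0.0698]},{"d":[0.528,-0.16,-0.2512]},{"d":[0.528,-0.16,-0.2512]},{"d":[0.528,-0.16,-0.2512]},{"d":[0.528,-0.16,-0.2512]},{"d":[0.528,-0.16,-0.2512]},{"d":[0.528,-0.16,-0.2512]},{"d":[0.528,-0.16,-0.248]},{"d":[0.44,-0.1696,-0.2368]},{},{},{}]}}

```text
time: 19.32
tool_pos: [0.5456, 0.0592, 0.3795]
tool_rot: [0.137, 0.766, 0.603, -0.177]
contact_force: [-0.1, -0.5, -1.1]
grip_width: 0.0477
grip_force: 40.0
```

```bash
python3 -c "
from h import *
print(state()['joint_positions'].round(2));snap('wrist','w8');to([.5289,-.0095,.137],np.radians(-13.5),-.45)"
```

```text
[-0.3   0.47 -0.03  1.99  0.47  0.99 -0.88]
turn [-0.0028  0.0008 -0.    ] shift [ 0.0418 -0.0002  0.0823] TCP [0.546 0.061 0.287]
```

To row units: 0.0165 m is 0.264, 0.0082 m is 0.1312, -0.0028 rad is -0.0018.

Emit:
{"name": "shift_gripper", "arguments": {"motion": [{"d":[0.1312,0,0.264],"turn_vec":[-0.0018,0.0005,0]},{"d":[0.1312,0,0.264]},{"d":[0.1312,0,0.264]},{"d":[0.1312,0,0.264]},{"d":[0.1296,0,0.2608]},{},{}]}}

```text
time: 20.25
tool_pos: [0.5459, 0.0615, 0.2881]
tool_rot: [0.138, 0.765, 0.604, -0.175]
contact_force: [0.1, 0.5, -0.8]
grip_width: 0.0478
grip_force: 40.0
```

```bash
python3 -c "
from h import *
s=state();print(s['ft_torque'].round(2));to([.5289,-.0095,.096],np.radians(-13.5),-.45)"
```

```text
[ 0.49 -0.2  -0.01]
turn [ 0.0009 -0.0005  0.0015] shift [0.0178 0.     0.0378] TCP [0.546 0.061 0.246]
```

To row units: 0.0045 m is 0.072, -0.0012 m is -0.0192.

Emit:
{"name": "shift_gripper", "arguments": {"motion": [{"d":[-0.0192,0,0]},{"d":[0.0352,0,0.072]},{"d":[0.0352,0,0.072]},{"d":[0.0352,0,0.072]},{},{}]}}

```text
time: 21.0
tool_pos: [0.5456, 0.0605, 0.2734]
tool_rot: [0.138, 0.765, 0.604, -0.175]
contact_force: [-0.3, -0.5, -1.7]
grip_width: 0.0476
grip_force: 40.0
```

```bash
python3 -c "
from h import *
s=state();print(s['ft_torque'].round(2));to([.5289,-.0095,.096],np.radians(-13.5),-.45)"
```

```text
[ 0.49 -0.17  0.03]
turn [ 0.0007 -0.0005  0.0015] shift [0.0124 0.0001 0.0241] TCP [0.546 0.061 0.246]
```

To row units: 0.0045 m is 0.072, 0.0022 m is 0.0352.

Emit:
{"name": "shift_gripper", "arguments": {"motion": [{"d":[0.0352,0,0.072]},{"d":[0.0352,0,0.072]},{"d":[0.0352,0,0.072]},{"d":[0.0352,0,0.072]},{}]}}

```text
time: 21.62
tool_pos: [0.5455, 0.0607, 0.253]
tool_rot: [0.138, 0.765, 0.604, -0.175]
contact_force: [-0.2, 0.6, -1.3]
grip_width: 0.0475
grip_force: 40.0
```

```bash
python3 -c "
from h import *
s=state();print(s['ft_torque'].round(2));to([.5289,-.0095,.096],np.radians(-13.5),-.45)"
```

```text
[ 0.54 -0.2  -0.02]
turn [ 0.0003 -0.0003  0.0018] shift [0.0034 0.0002 0.0057] TCP [0.546 0.061 0.246]
```

To row units: 0.0031 m is 0.0496, 0.0025 m is 0.04.

Emit:
{"name": "shift_gripper", "arguments": {"motion": [{"d":[0.024,0,0.0496]},{"d":[0.0192,0,0.04]},{"d":[0.0128,0,0.0256]},{},{}]}}

```text
time: 22.25
tool_pos: [0.5456, 0.0607, 0.246]
tool_rot: [0.138, 0.765, 0.604, -0.175]
contact_force: [-0.6, 1.9, 6.4]
grip_width: 0.0478
grip_force: 39.9
```

```bash
python3 -c "
from h import *
s=state();print(s['ft_torque'].round(2),s['contact_force'].round(1));to([.5289,-.0095,.096],np.radians(-13.5),-.45)"
```

```text
[ 0.14  0.42 -0.17] [-0.6  1.9  6.4]
turn [ 0.0011 -0.0003  0.0013] shift [ 0.0003  0.0002 -0.0006] TCP [0.546 0.061 0.246]
```

Emit:
{"name": "shift_gripper", "arguments": {"motion": [{},{},{}], "aperture": 0.062, "grip_force": 40}}

```text
time: 22.62
tool_pos: [0.5456, 0.0606, 0.2454]
tool_rot: [0.138, 0.765, 0.604, -0.175]
contact_force: [-0.6, 0.0, 0.1]
grip_width: 0.0616
grip_force: 0.0
```

Emit:
{"name": "shift_gripper", "arguments": {"motion": [{"d":[0,0,-0.32]},{"d":[0,0,-0.56]},{"d":[0,0,-0.72]},{"d":[0,0,-0.72]},{"d":[0,0,-0.72]},{}]}}

```text
time: 23.38
tool_pos: [0.5653, 0.1425, 0.4193]
tool_rot: [0.139, 0.765, 0.605, -0.172]
contact_force: [0.1, -0.6, -0.4]
grip_width: 0.0618
grip_force: 0.0
```

```bash
python3 - <<'E'
from h import *
snap("wrist","w9"); snap("top","t9"); snap("scene","s9")
to([.51,.29,.28],np.radians(66),0)
# loupe coarse from top mask (dark, low saturation) near (190,255)
im,c=load("t9"); hsv=cv2.cvtColor(im,cv2.COLOR_BGR2HSV); roi=np.zeros(im.shape[:2],np.uint8); roi[215:300,155:230]=255
m=((hsv[...,2]<60)&(hsv[...,1]<120)).astype(np.uint8)*255&roi
ys,xs=np.nonzero(m); print(len(xs),xs.min(),xs.max(),ys.min(),ys.max())
E
```

```text
turn [-0.3126  0.3748 -1.361 ] shift [ 0.1105  0.1147 -0.0313] TCP [0.51  0.29  0.447]
762 155 229 215 299
```

To row units: 0.0382 m is 0.6112, 0.0368 m is 0.5888, -0.1701 rad is -0.1083.

Emit:
{"name": "shift_gripper", "arguments": {"motion": [{"turn_vec":[-0.0249,0.0299,-0.1083]},{"turn_vec":[-0.0249,0.0299,-0.1083]},{"turn_vec":[-0.0249,0.0299,-0.1083]},{"turn_vec":[-0.0249,0.0299,-0.1083]},{"turn_vec":[-0.0249,0.0299,-0.1083]},{"turn_vec":[-0.0249,0.0299,-0.1083]},{"turn_vec":[-0.0249,0.0299,-0.1083]},{"turn_vec":[-0.0249,0.0299,-0.1083]},{"d":[0.5888,0.6112,-0.1664]},{"d":[0.5888,0.6112,-0.1664]},{"d":[0.5888,0.6112,-0.1664]},{},{},{}], "aperture": 0.093, "grip_force": 40}}

```text
time: 25.28
tool_pos: [0.5111, 0.2887, 0.4469]
tool_rot: [0.0, 0.209, 0.978, -0.0]
contact_force: [0.5, -0.1, -1.0]
grip_width: 0.0926
grip_force: 0.0
```

```bash
python3 - <<'E'
from h import *
im,c=snap("wrist","w10"); print(state()["joint_positions"].round(2)); to([.51,.29,.28],np.radians(66),0)
b=load("w9")[0]
a=im.copy()
out=np.zeros((600,800,3),np.uint8); out[:400,:640]=im
cv2.imwrite("pics/w10v.png",np.vstack([cv2.resize(im[:300],(800,375)),cv2.resize(b[120:300,150:490],(425,225)).copy() if 0 else np.hstack([cv2.resize(b[100:325,120:520],(400,225)),cv2.resize(load('s9')[0][160:273,260:460],(400,225))])]))
E
```

```text
[-0.2   0.44 -0.58  1.85  0.29  0.94  0.24]
turn [ 0.0002  0.0003 -0.0022] shift [0.0015 0.0006 0.0001] TCP [0.51  0.29  0.447]
```

View pics/w10v.png

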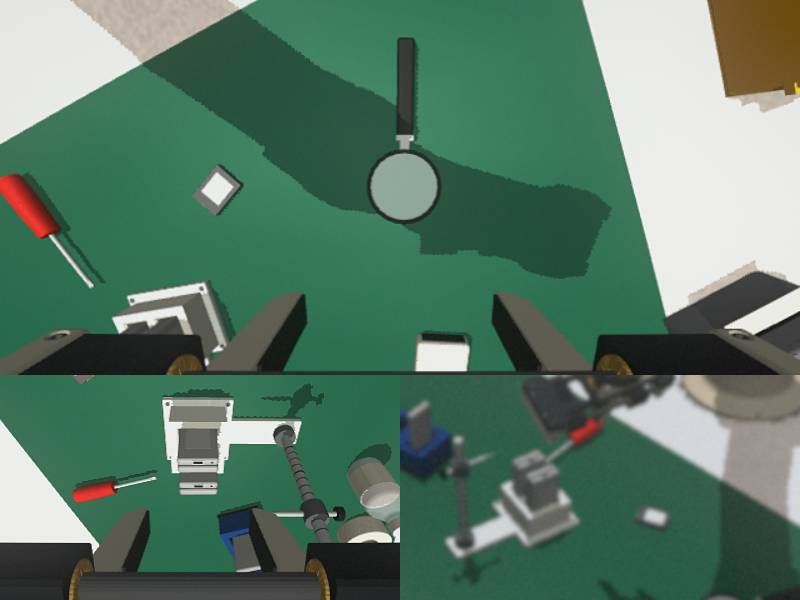

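Picture: loupe lens at panel (404,186), handle running up to (405,38), with the fingers parallel to it. The lower panels show both phones seated side by side in the nest at equal height.

```bash
python3 - <<'E'
from h import *
def comp(im,p,mask):
    n,l,st,ce=cv2.connectedComponentsWithStats(mask.astype(np.uint8)); k=l[p[1],p[0]]; return st[k],ce[k],(l==k)
res={}
for n,p in (("w10",(323,149)),("t9",(200,238))):
    im,c=load(n); h=cv2.cvtColor(im,cv2.COLOR_BGR2HSV); m=(h[...,1]<75)&(h[...,2]>60)
    m=cv2.morphologyEx(m.astype(np.uint8),cv2.MORPH_OPEN,np.ones((5,5))); st,ce,_=comp(im,p,m); print(n,st,ce.round(1)); res[n]=(c,ce)
print("lens tri",tri(list(res.values())))
c,ce=res["w10"]; L=plane(c,[ce],.007)[0]; print("lens plane",L.round(4), plane(res["t9"][0],[res["t9"][1]],.007).round(4))
im,_=load("w10"); h=cv2.cvtColor(im,cv2.COLOR_BGR2HSV); m=(h[...,2]<70)&(h[...,1]<90); m[:25]=0;m[115:]=0;m[:,:310]=0;m[:,345:]=0
ys,xs=np.nonzero(m); print("handle",len(xs),xs.min(),xs.max(),ys.min(),ys.max())
pts=np.array([[xs[ys==y].mean(),y] for y in range(40,100,5) if (ys==y).any()]); w=[np.ptp(xs[ys==y])+1 for y in range(40,100,5)]; print(w)
H=plane(c,pts,.018); v=np.linalg.svd(H[:,:2]-H[:,:2].mean(0))[2][0]; v*=np.sign(v[0]); yaw=np.arctan2(v[1],v[0]); print("yaw",np.degrees(yaw))
d=H.mean(0)-L; print("handle line offset from lens",d[:2]@[-v[1],v[0]], "dir lens->handle", np.degrees(np.arctan2(-d[1],-d[0])))
E=plane(c,[(324,ys.min())],.018)[0]; print("end dist",np.linalg.norm(E[:2]-L[:2]))
G=L[:2]-.072*v; print("G",G.round(4)); to([*G,.12],yaw+np.pi/2,0); to([*G,.0225],yaw+np.pi/2,0)
E
```

```text
w10 [ 296  122   54   54 2299] [322.7 148.7]
t9 [    0     0   495   400 83061] [179.8 163.2]
lens tri (array([0.52124004, 0.28683667, 0.34129504]), [np.float64(79.2), np.float64(79.2)])
lens plane [0.4838 0.3054 0.007 ] [[0.6847 0.3759 0.007 ]]
handle 984 317 330 30 107
[np.int64(13), np.int64(13), np.int64(13), np.int64(13), np.int64(13), np.int64(13), np.int64(13), np.int64(13), np.int64(12), np.int64(13), np.int64(12), np.int64(12)]
yaw -24.44186112434839
handle line offset from lens 0.00044936144628623405 dir lens->handle -24.6870138253536
end dist 0.14877795226320115
G [0.4183 0.3352]
turn [0.0002 0.0003 0.0055] shift [0.1037 0.0038 0.1601] TCP [0.418 0.335 0.287]
turn [0.0002 0.0003 0.0055] shift [0.1037 0.0038 0.2576] TCP [0.418 0.335 0.19 ]
```

To row units: 0.04 m is 0.64, 0.026 m is 0.416, 0.0055 rad is 0.0035.

Emit:
{"name": "shift_gripper", "arguments": {"motion": [{"d":[0.416,0.016,0.64],"turn_vec":[0,0,0.0035]},{"d":[0.416,0.016,0.64]},{"d":[0.416,0.016,0.64]},{"d":[0.4112,0.0128,0.64]},{},{}], "aperture": 0.06, "grip_force": 60}}

```text
time: 26.08
tool_pos: [0.4187, 0.3363, 0.2884]
tool_rot: [0.001, 0.211, 0.977, 0.001]
contact_force: [0.0, 0.7, -0.3]
grip_width: 0.06
grip_force: 0.0
```

```bash
python3 - <<'E'
from h import *
im,c=snap("wrist","w11"); c10=load("w10")[1]
to([.4183,.3352,.0225],np.radians(65.5),0)
E1=plane(c10,[(324,30)],.018)[0]; print("exp px handle end",proj(c,[E1]),"grip",proj(c,[[.4183,.3352,.018]]))
h=cv2.cvtColor(im,cv2.COLOR_BGR2HSV); m=((h[...,2]<70)&(h[...,1]<90)); m[:, :250]=0;m[:,390:]=0;m[230:]=0
n,l,st,ce=cv2.connectedComponentsWithStats(m.astype(np.uint8)); i=1+st[1:,4].argmax(); print(st[i])
ys,xs=np.nonzero(l==i); y0=ys.min()
e=((xs[ys<=y0+3]).mean(),y0); print("end",e); print("tri",tri([(c,e),(c10,(324,30))]))
pts=np.array([[xs[ys==y].mean(),y] for y in range(y0+10,ys.max()-15,8)]); H=plane(c,pts,.018); print(H[:,:2].round(4).tolist())
v=np.linalg.svd(H[:,:2]-H[:,:2].mean(0))[2][0]; v*=np.sign(v[0]); print("yaw",np.degrees(np.arctan2(v[1],v[0])), "lateral of G", (np.array([.4183,.3352])-H.mean(0)[:2])@[-v[1],v[0]])
E
```

```text
turn [0.0029 0.0018 0.0017] shift [ 0.0002 -0.0012  0.0993] TCP [0.418 0.335 0.19 ]
exp px handle end [[318.80190791 116.86197238]] grip [[318.55243033 205.61374757]]
[ 309  116   21  106 2007]
end (np.float64(319.02702702702703), np.int64(116))
tri (array([0.34789145, 0.36751165, 0.01529136]), [np.float64(0.1), np.float64(0.1)])
[[0.3554, 0.3646], [0.3613, 0.3619], [0.3671, 0.3588], [0.3733, 0.3561], [0.3795, 0.3532], [0.3856, 0.35], [0.3922, 0.3475], [0.3987, 0.3445], [0.4053, 0.3416], [0.412, 0.3385]]
yaw -24.736460857438388 lateral of G -0.00020579166086093464
```

To row units: 0.025 m is 0.4, 0.015 m is 0.24, 0.003 rad is 0.0019.

Emit:
{"name": "shift_gripper", "arguments": {"motion": [{"d":[0,-0.0192,0.4],"turn_vec":[0.0019,0.0013,0.0013]},{"d":[0,0,0.4]},{"d":[0,0,0.4]},{"d":[0,0,0.24]},{"d":[0,0,0.136]},{},{}]}}

```text
time: 27.0
tool_pos: [0.4172, 0.3357, 0.19]
tool_rot: [-0.001, 0.212, 0.977, -0.0]
contact_force: [0.4, -0.5, 0.2]
grip_width: 0.0603
grip_force: 0.0
```

Emit:
{"name": "shift_gripper", "arguments": {"motion": [{},{},{},{},{},{}], "aperture": 0.008, "grip_force": 60}}

```text
time: 27.75
tool_pos: [0.417, 0.3357, 0.1894]
tool_rot: [-0.001, 0.211, 0.977, -0.0]
contact_force: [0.0, -0.6, 0.7]
grip_width: 0.0176
grip_force: 60.0
```

Emit:
{"name": "shift_gripper", "arguments": {"motion": [{"d":[0,0,-0.16]},{"d":[0,0,-0.48]},{"d":[0,0,-0.64]},{"d":[0,0,-0.64]},{"d":[0,0,-0.64]},{"d":[0,0,-0.64]},{"d":[0,0,-0.48]},{},{}]}}

```text
time: 28.88
tool_pos: [0.4171, 0.3351, 0.4188]
tool_rot: [-0.001, 0.212, 0.977, -0.001]
contact_force: [-0.2, -0.2, -2.6]
grip_width: 0.018
grip_force: 60.0
```

```bash
python3 - <<'E'
from h import *
s=state();print(s['ft_torque'].round(3))
snap("wrist","w12");snap("top","t12");snap("scene","s12")
v=lambda a:np.array([np.cos(a),np.sin(a)]); a=np.radians(-13.5)
G=np.array([.5248,-.0279])-.072*v(a); print(G); to([*G,.23],a+np.pi/2,0)
E
```

```text
[-0.007 -0.098 -0.016]
[ 0.45478937 -0.01109193]
turn [-0.003  -0.0027 -0.1903] shift [-0.1174 -0.3282  0.0212] TCP [ 0.455 -0.011  0.397]
```

To row units: -0.038 m is -0.608, -0.007 m is -0.112, -0.0643 rad is -0.0409.

Emit:
{"name": "shift_gripper", "arguments": {"motion": [{"turn_vec":[-0.0006,-0.0006,-0.0401]},{"turn_vec":[-0.0006,-0.0006,-0.0401]},{"turn_vec":[-0.0006,-0.0004,-0.0409]},{"d":[-0.112,-0.32,0.016]},{"d":[-0.216,-0.608,0.0384]},{"d":[-0.216,-0.608,0.0384]},{"d":[-0.216,-0.608,0.0384]},{"d":[-0.216,-0.608,0.0384]},{"d":[-0.216,-0.608,0.0384]},{"d":[-0.216,-0.608,0.0384]},{"d":[-0.216,-0.608,0.0384]},{"d":[-0.1632,-0.4512,0.0352]},{"d":[-0.08,-0.224,0.016]},{},{},{}]}}

```text
time: 31.02
tool_pos: [0.4542, -0.0095, 0.3981]
tool_rot: [0.001, 0.117, 0.993, 0.001]
contact_force: [0.1, 0.5, -1.4]
grip_width: 0.0172
grip_force: 60.0
```

```bash
python3 - <<'E'
from h import *
a=np.radians(-13.5); to([.4548,-.0111,.178],a+np.pi/2,0)
for n in ("wrist","top","scene"): snap(n,n[0]+"13")
s=state();q=s["tool_rot"];T=Ro.from_quat([*q[1:],q[0]]);M=T.as_matrix(); g=s["tool_pos"]+.167*M[:,2]
L=g-.072*M[:,0]+.0155*M[:,2]; print("expected lens",L.round(4))
for n in "ts": 
    im,c=load(n+"13"); p=proj(c,[L,g+.06*M[:,0]])
    ring=proj(c,[L+.042*np.array([np.cos(k),np.sin(k),0]) for k in np.arange(0,6.3,.3)]); print(n,p.round(1).tolist(),ring.min(0).round(),ring.max(0).round())
E
```

```text
turn [0.002  0.0015 0.0017] shift [-0.0009 -0.0014  0.0531] TCP [ 0.455 -0.011  0.345]
expected lens [ 0.5246 -0.0265  0.2156]
t [[328.1, 214.5], [311.9, 274.1]] [309. 195.] [347. 234.]
s [[327.7, 177.4], [366.2, 158.3]] [313. 168.] [343. 187.]
```

```bash
python3 - <<'E'
from h import *
for n,(x0,y0,x1,y1) in (("s",(303,158,362,197)),("t",(300,185,356,245))):
    im,c=load(n+"13"); g=cv2.cvtColor(im,cv2.COLOR_BGR2GRAY)[y0:y1,x0:x1]
    print(n)
    for row in g: print("".join("#" if v<45 else "+" if v<75 else "." if v<140 else " " for v in row))
E
```

```text
s
..........................              ...++++............
............................            ...++++............
.............................           ...++++............
...............................         ..+++++............
.................................       ...+++.............
..................................      ..++++.............
....................................    ..+++++............
........................+.............  ..+++++..........++
.............+.......+++++++++............+++++.......+++++
.........+......+++++++++++++++++.........++++........+++..
..............+++++++++..+.++++++++........+++...........  
............++++++.............+++++.......+++.........    
...........+++++.................+++.......+++.......      
..........++++.....................++......+++......       
..........+++........     ..........++.....+++.....        
.........+++.......             .....++....+++.....        
.........++..... .              . ....++.............      
...+.....++....            .      ....+++..............    
......+++++...    
[... 3963 characters left out ...]
..............  
........................................................
........................................................
........................................................
........................................................
........................................................
........................................................
........................................................
........................................................
........................................................
 .......................................................
 .......................................................
  ......................................................
```

The scene mask shows the rim at columns 311–343 and rows 166–189, which matches the predicted level lens to about 1 px. So it didn't sag. Next I recheck the pointer height with a third view, then lower.

To row units: 0.014 m is 0.224, -0.0014 m is -0.0224, 0.002 rad is 0.0013.

```bash
python3 - <<'E'
from h import *
c2,c3,c6=[load(n)[1] for n in ("w2","w3","w6")]
f3=lambda p:((p[0]-300)/2.5+265-.3,p[1]/2.5+70-.3); f2=lambda p:((p[0]-300)/2.5+250-.3,(p[1]-300)/2.5-.3); f6=lambda p:(p[0]/2.4+190-.3,p[1]/2.4+60-.3)
print(tri([(c2,f2((628,375))),(c3,f3((615,213))),(c6,f6((510,225)))]),tri([(c3,f3((615,213))),(c6,f6((510,225)))]))
E
```

```text
(array([ 0.59279689, -0.04547104,  0.16268555]), [np.float64(0.2), np.float64(0.2), np.float64(0.3)]) (array([ 0.59269028, -0.04541026,  0.16306846]), [np.float64(0.2), np.float64(0.2)])
```

Emit:
{"name": "shift_gripper", "arguments": {"motion": [{"d":[-0.0144,-0.0224,0.08],"turn_vec":[0.0013,0.001,0.0011]},{"d":[0,0,0.192]},{"d":[0,0,0.224]},{"d":[0,0,0.192]},{"d":[0,0,0.112]},{"d":[0,0,0.048]},{},{},{},{}]}}

```text
time: 32.42
tool_pos: [0.4548, -0.0123, 0.3451]
tool_rot: [0.0, 0.119, 0.993, -0.0]
contact_force: [0.1, 0.6, -1.7]
grip_width: 0.0172
grip_force: 60.0
```

```bash
python3 - <<'E'
from h import *
a=np.radians(-13.5); to([.4548,-.0111,.178],a+np.pi/2,0)
im,c=snap("scene","s14"); s=state();q=s["tool_rot"];M=Ro.from_quat([*q[1:],q[0]]).as_matrix(); L=s["tool_pos"]+.1825*M[:,2]-.072*M[:,0]
print("lens",L.round(4),"ft",s["contact_force"].round(1),"v",abs(s["joint_velocities"]).max())
ring=np.vstack([proj(c,[L+[.042*np.cos(k),.042*np.sin(k),d] for k in np.arange(0,6.3,.2)]) for d in(-.007,.007)]); print(ring.min(0),ring.max(0))
x0,y0=int(ring[:,0].min())-8,int(ring[:,1].min())-6
print(x0,y0)
for row in cv2.cvtColor(im,cv2.COLOR_BGR2GRAY)[y0:y0+36,x0:x0+50]: print("".join("#" if v<45 else "+" if v<75 else "." if v<140 else " " for v in row))
E
```

```text
turn [-0.0003  0.0003 -0.002 ] shift [0.0003 0.0011 0.0001] TCP [ 0.455 -0.011  0.345]
lens [ 0.5248 -0.0293  0.1626] ft [-1.1  0.5 -1.8] v 0.002775808203908935
[312.3240645  180.24314496] [341.31796568 202.79586545]
304 174
....+...................................++++......
.+............+.........................++++......
.....+...+..............................++++......
.....+..................................++#+......
........................................++++......
.+...++.........+..+++++++..............++++......
...+...+.....+.+++++++++++++++.........+++#+......
......++......++++++++++++++++++........++#++.....
......+++..+++++++++......+++++++.......++++......
.........+++++++.............+++++.......+++......
+++++.++.+++++............
[... 599 characters left out ...]
.....      . .......++......+++++++++
.......++++##++................++++.....++++++++++
.........++###+++............+++++.....++++++++...
.....+...++++#####++++++++++++#++.....++++.+++.+..
......+.+.+++++########++####+++....+++++.........
.......+.+.+..+++++#######+#+......+++++++........
....++...+........++++++++++.....+++++++.++.+++...
.++.+.++.+...........+.++++.....++++++..+...+.....
..+...+++.................++....++++........+.....
...+.+......+...........++........+++.....+..+.+..
.+.+.++..+.++++........++..............++..+....+.
+.+..+..+.+.+++....++..................++....+.+..
.+...+..+..+++++++++................+.......+.+..+
....+.......+++++......................++....+++..
```

The lens is at (0.525, −0.029, 0.163), against a pointer height of 0.163 and jig middle (0.525, −0.028). It is level, still and clear of everything.

```bash
python3 -c "
from cell import r, viewer, state
print(r.hand_in())"
```

```text
the job is handed in; nothing more can be done
None
```

I handed the job in at about 32 s: both phones are seated in the pockets, and the loupe is held level between the ports at about 0.163 m, the pointer's height. By my measurements every check was met, but the judge returned no verdict.

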